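Slide the food box home under the chopping-board stand

ROBOT

A 7-joint arm with a two-finger parallel gripper is mounted at the origin on a cart in front of the work surface, level with it; the furniture and walls round the work are solid. World frame = base frame: x ahead of the robot, y to its left, z up, the work surface at z = 0. Lengths are in mm, angles in rad, forces in N, time in s.
With the tool pointing down it reaches from about 425 to 950 mm from the base axis. Payload 4.7 kg.
Tool frame: the origin (TCP) lies midway between the tips of the shut fingers; the grasp point (between the pads) lies 19 mm behind it (grasp_offset is the z of the grasp point in the tool frame, in mm); z points along the fingers, y is the line along which they close (so a half turn about z gives the same grasp; the last joint's range is limited). The gripper opens to 85 mm and grips with 20 to 120 N. Pads are 22 mm wide; open, the fingers measure 114 mm over their backs; the gripper's body (76 mm by 85 mm) begins 54 mm behind the grasp point. The pads swing forward as they close: fully open they stand 13 mm farther back than shut.
Start: joints at [1.187, 0.469, -0.049, 1.532, 0.024, 1.141, -0.082], TCP at [234.544, -632.959, 231.335] pointing down, gripper open.
Joint ranges: [-2.59, 2.59], [-0.33, 1.99], [-1.39, 1.29], [0.1, 2.45], [-1.04, 4.18], [0.21, 1.99], [-2.66, 2.66]. Speed limits (rad/s): [2.57, 2.57, 3.14, 3.14, 3.14, 3.14, 3.14].

INTERFACE

Orientations are given as a unit quaternion [w, x, y, z].
In Python, from workcell import * gives the robot as it stands.
- The arm moves only by the tool play_rows, never from a script. Its argument "increments" is a list of rows, each an object with "slide": the shift along the world's x, y, z in m, a list of three; "twist": the turn about the world's z in rad. In form: [{"slide": [dx, dy, dz], "twist": twist}, ...]. A call has 1 to 5 rows; each row is the pose to reach, as a shift and turn from the pose commanded when the call began; what a row does not reach only later rows make up. A row lasts 1/8 s, in which the tool goes at most 62.5 mm and 10.7 degrees, less where a joint would pass 70% of its speed; a pose out of reach is approached as far as the arm can. A call with a gripper value outside its range is refused whole. "fingers" is the opening, from -1 (shut) to 1 (fully open), set as the call begins (left out, the last holds). The fingers move at their own pace and stop on an object; the grip force is fixed at half the most. Time passes only in rows, so rows that repeat a pose let the fingers close. It gives the time, the measured TCP pose, the force, the opening and the grip force at its end, in the units of the state.
- get_state(): the state, without advancing time (a new reading comes with each control period).
- get_image(name): name is "side" or "top"; returns the picture (420x560x3 uint8, red, green, blue); there is no depth.
- calibration(name): a dict with "vfov" (degrees; the focal length in pixels is half the picture's height over the tangent of half this angle, whatever the lens; pixels are square), "cx", "cy" (the principal point, pixels), "distortion" ([k1, k2, p1, p2, k3] as OpenCV has them; the pictures are not rectified), "extrinsics" (4x4, takes a point from world to camera coordinates). Camera axes: x right, y up, looking along -z (the intrinsics and any distortion apply to the point x, -y, -z); pixel columns grow to the right and rows downward; lengths in mm; the calibration is good to about 2 mm. A picture is of the moment at which its call begins. calibration takes no time and is no camera call.
- close_job(): hands the job in; it is judged then, once.
The state is a dict: "time_s": time; "joint_positions": joint angles; "qvel": joint speeds; "joint_efforts": joint torques, N m; "tcp_pos": TCP position; "tool_rot": TCP orientation; "ft_force": force on the tool from outside, world axes, zero at the start; "wrist_torque": the same for the moment, N m; "gripper_width": opening from 0.0 (shut) to 1.0 (fully open); "grasp_force": force on a finger pad.
Only numpy, scipy, OpenCV 4.12 (cv2) and the standard library are available. Lean on these libraries where they do the work, as an engineer would, in place of code of your own. Each camera call takes 0.05 s, during which the arm holds its last target. There are 200 camera calls.

TASK

Put the lidded glass food box away: slide it along the worktop, narrow end first, into the bay under the chopping-board stand until it is fully home against the rear stop and both steel spring catches have snapped in behind it. The stand is not fixed, so do not shove it out of place, keep the box flat on the worktop, and leave the bowl on the board, the mug, the bottle and the other bowl as they are.

Things in the scene. Friction and masses are not known exactly. Their poses are not given: they have to be found in the camera images.
- food_box: lidded glass food box, off-white lid, closed; too wide to grip, so push it. Glass 144 x 188 mm (x, y), 61 mm high; the lid overhangs: its edge is at x = +-78, y = +-100 mm, z = 62 to 74 mm, and an upright pusher meets it first (thin clips look a few mm wider). Origin: centre of the underside; y along the long side, z up. Both narrow ends alike. 0.35 to 0.75 kg.
- stand: bamboo chopping-board stand, loose, rubber feet (3.2 kg). Board 224 x 222 mm over x = -98 to +126 mm, z = 84 to 102 mm, on two cheeks; open in front, stop rail behind (face at x = +96). Origin: middle of the bay, on the worktop; x points into the bay, y to the left of that. Bay under the board 166 mm wide; in front of the board the cheeks, 84 mm high, run on as a lead-in 192 mm wide, bevelled.
- stand_home (a point): point on the worktop (stand x = -4 mm, y = 0) where the box's origin lies when the box touches the rear stop; axes as the stand's. The rear lid edge is then at stand x = -104 mm: just in front of the board's edge and 9 mm past the catch tips, so it can be pushed home from above the lead-in.
- stand_mouth (a point): middle of the mouth, between the front ends of the cheeks, on the worktop (stand x = -170 mm); axes as the stand's
- catch_left_tip (a point): tip of the steel spring tongue on the left cheek (stand +y), 56 mm up; axes turn with the tongue. Hinged at stand x = -160, y = 96 mm, it slants inward to x = -116, y = 72 mm (tip radius 3 mm), z = 35 to 77 mm. The entering box presses it aside to about y = 81 mm (some 3 N); it springs back when the rear of the lid has passed.
- catch_right_tip (a point): tip of the same tongue on the right cheek, mirrored (y = -72 mm at rest, about -81 mm pressed aside)
- cream_bowl: cream porcelain bowl, 180 mm across, 82 mm high, loose on the board of the stand; origin: centre of the underside. Stays there.
- mug: yellow mug, 78 mm wide, 102 mm high, loose on the worktop to the left; origin: centre of the underside. Bystander.
- chilli_bottle: small sauce bottle with yellow cap, 45 mm wide, 178 mm high, behind the work; origin: centre of the underside. Bystander.
- bird_bowl: white bowl with a dark rim, 128 mm across, 64 mm high, behind the work; origin: centre of the underside. Bystander.

How it is judged:
By the outcome, as a careful person would: the job done as asked, in the order asked, and still so for the second after the job is handed in, with the robot touching nothing.
It also fails if it takes over 67 s, if anything falls off the work surface, if the arm or the gripper's body presses on something with over 40 N, if the wrist force passes 120 N, or if a joint passes its speed limit or range.

## Working session

There is one attempt and no reset: what is moved stays moved. The work goes in short steps, Python scripts to look and compute and a tool call to move; the robot and the scene stay as the last step left them, time stands still between calls to the robot, and variables do not carry over. Pictures are saved under pics/ and viewed, at most 10 in all, crops included, and the job is handed in when it is done.

Besides the shell and the picture viewer there is one more tool, called after ">>>" as name(argument=value, ...), one argument or row to a line, values as JSON. play_rows: Moves the arm, as the interface text tells. Its arguments: {"type":"object","properties":{"increments":{"type":"array","items":{"type":"object","properties":{"slide":{"type":"array","items":{"type":"number"}},"twist":{"type":"number"}}}},"fingers":{"type":"number"}},"required":["increments"]}

```bash
mkdir -p pics
cat > h.py <<'E'
from workcell import *
import numpy as np, cv2
def cam(n):
    c=calibration(n); f=210/np.tan(np.radians(c["vfov"]/2))
    K=np.array([[f,0,c["cx"]],[0,f,c["cy"]],[0,0,1.]]); D=np.array(c["distortion"],float)
    E=np.array(c["extrinsics"]); F=np.diag([1,-1,-1.]); return K,D,F@E[:3,:3],F@E[:3,3]
def ray(n,px,z):
    K,D,R,t=cam(n); u=cv2.undistortPoints(np.array(px,float).reshape(-1,1,2),K,D).reshape(-1,2)
    d=np.c_[u,np.ones(len(u))]@R; o=-R.T@t
    return o+d*((z-o[2])/d[:,2])[:,None]
def proj(n,P):
    K,D,R,t=cam(n); return cv2.projectPoints(np.array(P,float).reshape(-1,1,3),cv2.Rodrigues(R)[0],t,K,D)[0].reshape(-1,2)
def save(n,f):
    im=get_image(n); cv2.imwrite("pics/"+f,im[:,:,::-1]); return im
E
python3 - <<'E'
from h import *
for n in("top","side"):
    save(n,n+"0.png"); K,D,R,t=cam(n); print(n,-R.T@t,K[0,0],D)
E
```

```text
top [ 302.38450555  -16.04510096 1476.14012476] 450.0386316422558 [-0.06687866  0.          0.          0.          0.        ]
side [ -89.96740934  341.96099766 1563.78673764] 453.45150808608486 [-0.11076605  0.          0.          0.          0.        ]
```

View pics/top0.png

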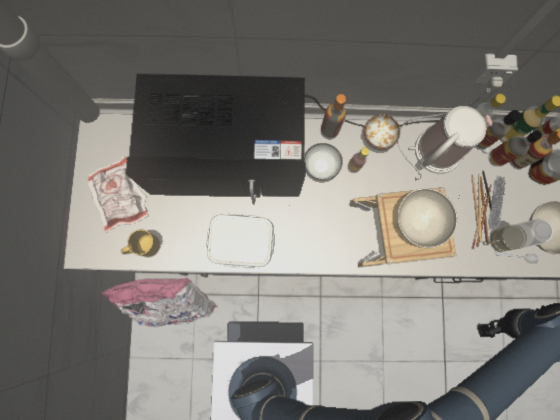

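View pics/side0.png

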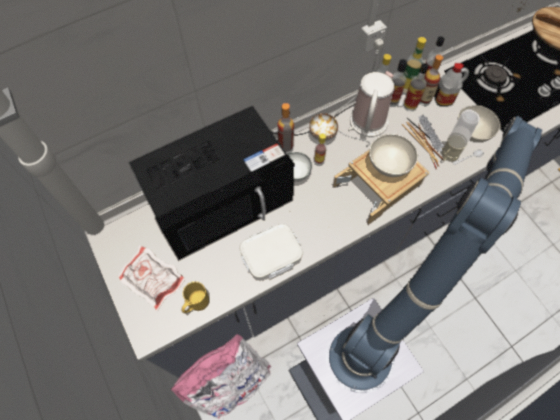

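The top view shows the box at about (240,240). The stand is at (410,225) with its mouth facing left, and the cream bowl sits on it at (427,217). The mug is at (143,243). I'll enlarge the box and stand area next.

Run:
```python
from h import *
im=cv2.imread("pics/top0.png")
c=cv2.resize(im[180:280,195:295],None,fx=4,fy=4,interpolation=cv2.INTER_CUBIC)
d=cv2.resize(im[180:280,345:465],None,fx=4,fy=4,interpolation=cv2.INTER_CUBIC)[:, :400+80]
cv2.imwrite("pics/crop.png",np.hstack([c[:,:320],d]))
```

```text
(no output)
```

View pics/crop.png

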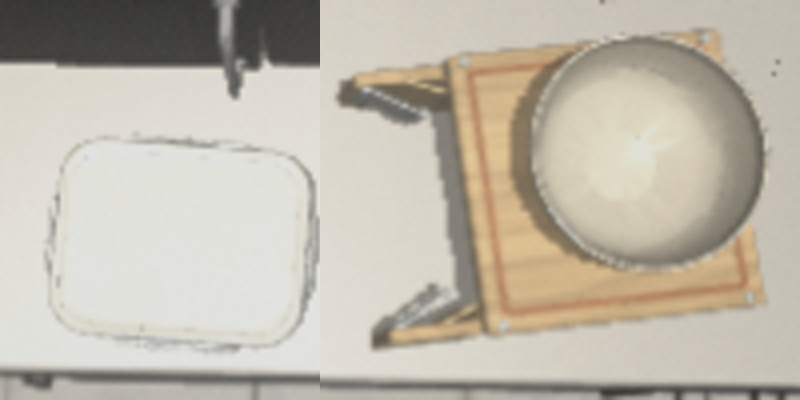

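The crop shows the board's top corners at crop pixels (448,62), (487,333), (765,302) and (718,30), and the lid as a rounded rectangle spanning roughly (48..315, 138..345). Next I'll measure both.

```bash
cat >> h.py <<'E'
def board(im):
    hsv=cv2.cvtColor(im,cv2.COLOR_RGB2HSV); m=cv2.inRange(hsv,(8,75,90),(28,255,255))
    return m
def lid(im,roi):
    x0,y0,x1,y1=roi; lab=cv2.cvtColor(im,cv2.COLOR_RGB2LAB)[y0:y1,x0:x1].astype(int)
    return lab
E
python3 - <<'E'
from h import *
im=cv2.imread("pics/top0.png")[:,:,::-1].copy()
px=lambda a:[[345+(x-320+.5)/4-.5,180+(y+.5)/4-.5] for x,y in a]
c=ray("top",px([(448,62),(487,333),(765,302),(718,30)]),102); print(c.round(0))
print("sides",[np.linalg.norm(c[i]-c[(i+1)%4]).round(0) for i in range(4)])
f=c[:2].mean(0); r=c[2:].mean(0); far=(c[0]+c[3])/2; near=(c[1]+c[2])/2
print("centre",c.mean(0), "yaw",np.arctan2(*(r-f)[[1,0]]),np.arctan2(-(far-near)[0]*-1,(far-near)[1]*1))
# tongue/cheek ends
print("cheek fronts",ray("top",px([(355,78),(376,340)]),84).round(0))
for (x,y) in [(240,240),(220,240),(205,215),(200,240),(260,262),(280,240)]: print(x,y,im[y,x])
E
```

```text
[[ 613. -347.  102.]
 [ 401. -372.  102.]
 [ 428. -593.  102.]
 [ 644. -567.  102.]]
sides [np.float64(214.0), np.float64(222.0), np.float64(218.0), np.float64(222.0)]
centre [ 521.47560884 -469.81545144  102.        ] yaw -1.4397487814393448 1.4516309583345128
cheek fronts [[ 603. -276.   84.]
 [ 395. -290.   84.]]
240 240 [225 226 221]
220 240 [226 226 220]
205 215 [222 218 210]
200 240 [225 223 215]
260 262 [222 221 214]
280 240 [226 225 219]
```

Run:
```python
from h import *
for n,roi in(("top",(198,205,285,275)),("side",(232,215,310,285))):
    im=cv2.imread(f"pics/{n}0.png")[:,:,::-1]; x0,y0,x1,y1=roi
    a=cv2.resize(im[y0:y1,x0:x1],None,fx=4,fy=4,interpolation=cv2.INTER_CUBIC).astype(int)
    a=np.clip((a-170)*255//70,0,255).astype(np.uint8)[:,:,::-1]
    cv2.imwrite(f"pics/e_{n}.png",a); print(a.shape)
a=cv2.imread("pics/e_top.png");b=cv2.imread("pics/e_side.png");b=cv2.copyMakeBorder(b,0,a.shape[0]-b.shape[0],0,0,0)
cv2.imwrite("pics/e.png",np.hstack([a,b]))
```

```text
(280, 348, 3)
(280, 312, 3)
```

View pics/e.png

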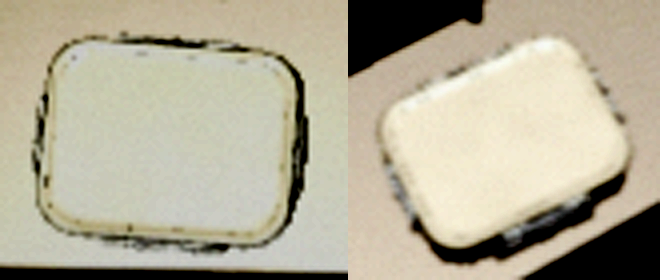

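The enhanced crop shows the lid edges in the left half: top (80,40)-(270,53), bottom (65,228)-(255,242), left (50,65)-(38,205), right (302,85)-(290,220).

Run:
```python
from h import *
px=lambda a,x0,y0:[[x0+(x+.5)/4-.5,y0+(y+.5)/4-.5] for x,y in a]
T=ray("top",px([(80,40),(270,53),(65,228),(255,242),(50,65),(38,205),(302,85),(290,220)],198,205),72)[:,:2]
ang=lambda d:np.arctan2(d[1],d[0])
print(T.round(0)); 
print("yaws x-edge (to -y)",[ang(T[1]-T[0]),ang(T[3]-T[2])],"y-edges +pi/2",[ang(T[4]-T[5])-np.pi/2,ang(T[6]-T[7])-np.pi/2])
# side view corners lid mask in right half (x-348), centroid of lid mask from both views at z=74
b=cv2.imread("pics/e_side.png"); 
for n,(x0,y0) in(("top",(198,205)),("side",(232,215))):
    im=cv2.imread(f"pics/{n}0.png"); 
for q in [[(80,40),(270,53),(65,228),(255,242)],]:
    print("centre from x-edges",T[:4].mean(0),"y-edges",T[4:].mean(0))
u=np.array([np.cos(-1.64),np.sin(-1.64)]); v=np.array([-u[1],u[0]])
for k in range(-1480,-1720,-40): pass
yaw=np.mean([ang(T[1]-T[0]),ang(T[3]-T[2]),ang(T[4]-T[5])-np.pi/2,ang(T[6]-T[7])-np.pi/2]);u=np.array([np.cos(yaw),np.sin(yaw)]);v=np.array([-u[1],u[0]])
print("yaw",yaw,"long",(T@u).round(0)[4:],"short",(T@v).round(0)[:4])
cl=((T@u)[4:6].mean()+(T@u)[6:].mean())/2; cs=(T@v)[:4].mean(); print("centre",cl*u+cs*v)
# side: lid corners
S=ray("side",px([(383-348,130),(430-348,240),(625-348,120),(560-348,40)],232,215),72)[:,:2]; print(S.round(0), S.mean(0))
# side board corners check
P=[[613,-347,102],[401,-372,102],[428,-593,102],[644,-567,102]]; print(proj("side",P).round(0))
```

```text
[[546. 153.]
 [538.   3.]
 [398. 159.]
 [390.  11.]
 [525. 176.]
 [415. 180.]
 [513. -23.]
 [407. -15.]]
yaws x-edge (to -y) [np.float64(-1.6191315663014785), np.float64(-1.62462252214651)] y-edges +pi/2 [np.float64(-1.6100345148184108), np.float64(-1.6388815646564143)]
centre from x-edges [467.78423373  81.58451024] y-edges [465.1231711  79.5627667]
yaw -1.6231675419807035 long [-203. -202.   -4.   -6.] short [537. 537. 389. 388.]
centre [467.67125412  79.42919836]
[[528. 169.]
 [416. 182.]
 [428. -22.]
 [526. -12.]] [474.68344176  79.21325467]
[[349. 164.]
 [387. 203.]
 [429. 172.]
 [390. 135.]]
```

Run:
```python
from h import *
from scipy.spatial.transform import Rotation as Ro
s=get_state(); q=s["tool_rot"]; print(s["time_s"],s["tcp_pos"],q)
print(Ro.from_quat(np.array(q)[[1,2,3,0]]).as_matrix().round(3))
print("mug",ray("top",[[146,243]],90).round(0),"micro front corner",ray("top",[[303,193]],0).round(0),ray("top",[[253,202]],150).round(0), "bowl",ray("top",[[427,217]],180).round(0))
```

```text
0.1 [ 234.34297624 -632.45491288  230.35799412] [-8.69862383e-04  9.84301591e-01  1.76492452e-01 -1.89613468e-04]
[[ 0.938  0.347 -0.001]
 [ 0.347 -0.938  0.002]
 [-0.    -0.002 -1.   ]]
mug [[449. 368.  90.]] micro front corner [[ 638. -121.    0.]] [[573.  40. 150.]] bowl [[ 532. -478.  180.]]
```

>>> play_rows(
  fingers=0.4,
  increments=[
    {"slide":[0.02,0.05,0.02],"twist":0.12},
    {"slide":[0.045,0.105,0.03],"twist":0.25},
    {"slide":[0.07,0.16,0.03],"twist":0.38},
    {"slide":[0.095,0.215,0.03],"twist":0.5},
    {"slide":[0.12,0.27,0.03],"twist":0.6},
  ],
)

```text
time_s: 0.72
tcp_pos: [354.9, -360.9, 261.1]
tool_rot: [-0.0, 0.887, 0.461, -0.0]
ft_force: [1.4, 1.1, 0.2]
gripper_width: 0.697
grasp_force: 0.0
```

>>> play_rows(
  increments=[
    {"slide":[0.02,0.055,0],"twist":0.12},
    {"slide":[0.04,0.11,0],"twist":0.24},
    {"slide":[0.055,0.165,0],"twist":0.36},
    {"slide":[0.065,0.22,0],"twist":0.48},
    {"slide":[0.075,0.275,0],"twist":0.565},
  ],
)

```text
time_s: 1.35
tcp_pos: [429.4, -86.2, 261.2]
tool_rot: [0.0, 0.724, 0.69, -0.0]
ft_force: [0.7, -0.2, -0.6]
gripper_width: 0.702
grasp_force: 0.0
```

>>> play_rows(
  increments=[
    {"slide":[0.01,0.055,0],"twist":0},
    {"slide":[0.02,0.11,0],"twist":0},
    {"slide":[0.03,0.165,0],"twist":0},
    {"slide":[0.04,0.22,0],"twist":0},
    {"slide":[0.045,0.27,0],"twist":0},
  ],
)

```text
time_s: 1.98
tcp_pos: [474.6, 183.7, 261.1]
tool_rot: [-0.0, 0.725, 0.689, -0.0]
ft_force: [0.0, -0.4, -0.2]
gripper_width: 0.697
grasp_force: 0.0
```

>>> play_rows(
  increments=[
    {"slide":[0,0.046,0],"twist":0},
    {"slide":[0,0.046,-0.06],"twist":0},
    {"slide":[0,0.046,-0.12],"twist":0},
    {"slide":[0,0.046,-0.18],"twist":0},
    {"slide":[0,0.046,-0.218],"twist":0},
  ],
)

```text
time_s: 2.6
tcp_pos: [473.0, 227.0, 40.2]
tool_rot: [-0.001, 0.725, 0.689, -0.002]
ft_force: [0.1, 0.6, -0.6]
gripper_width: 0.702
grasp_force: 0.0
```

Run:
```python
from h import *
save("top","top1.png"); s=get_state(); print(s["tcp_pos"],s["ft_force"])
im=cv2.imread("pics/top1.png"); cv2.imwrite("pics/c1.png",cv2.resize(im[160:290,130:330],None,fx=3,fy=3,interpolation=cv2.INTER_CUBIC))
```

```text
[470.74077182 225.53065972  36.75665312] [-0.86417611 -1.10886536 -2.26580148]
```

View pics/c1.png

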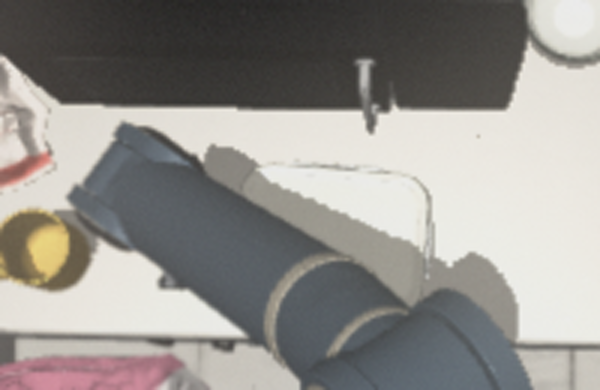

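The arm covers half of the box; the box hasn't moved and the mug is clear. I'll approach to contact.

>>> play_rows(
  increments=[
    {"slide":[0.002,-0.006,0.003],"twist":0},
    {"slide":[0.002,-0.014,0.003],"twist":0},
    {"slide":[0.002,-0.022,0.003],"twist":0},
    {"slide":[0.002,-0.03,0.003],"twist":0},
    {"slide":[0.002,-0.034,0.003],"twist":0},
  ],
)

```text
time_s: 3.28
tcp_pos: [476.8, 193.1, 46.8]
tool_rot: [0.0, 0.725, 0.688, 0.0]
ft_force: [0.8, -0.0, 0.2]
gripper_width: 0.704
grasp_force: 0.0
```

Run:
```python
from h import *
s=get_state(); print(s["tcp_pos"],s["ft_force"])
```

```text
[476.84548355 193.08178993  46.80850463] [ 0.80277232 -0.0127237   0.23895234]
```

Run:
```python
from h import *
h0,h1,L=-1.623,-1.445,180.
S=np.array([519.7,-455.9]); xh=np.array([np.cos(h1),np.sin(h1)]); yh=np.array([-xh[1],xh[0]])
c=np.array([468.,79.]); print("rel",(c-S)@xh,(c-S)@yh)
h=h0; out=[]
u=np.array([np.cos(h),np.sin(h)]); p0=c-111*u
for s in range(0,561):
    if s%10==0:
        u=np.array([np.cos(h),np.sin(h)]); out.append((s,*(c-111*u-p0),h-h0,(c-S)@xh,(c-S)@yh))
    c=c+np.array([np.cos(h),np.sin(h)]); h=min(h+.178/L,h1)
print(p0)
for o in out[:30:1]+out[30::4]: print(np.round(o,3))
```

```text
rel -537.1597886192662 15.819655195520333
[473.79197615 189.84878444]
[   0.      0.      0.      0.   -537.16   15.82]
[ 1.0000e+01 -1.5740e+00 -9.9370e+00  1.0000e-02 -5.2731e+02  1.4093e+01]
[ 2.00000e+01 -3.04900e+00 -1.98880e+01  2.00000e-02 -5.17444e+02
  1.24640e+01]
[ 3.00000e+01 -4.42600e+00 -2.98540e+01  3.00000e-02 -5.07562e+02
  1.09320e+01]
[ 4.00000e+01 -5.70500e+00 -3.98330e+01  4.00000e-02 -4.97665e+02
  9.49800e+00]
[ 5.00000e+01 -6.88400e+00 -4.98250e+01  4.90000e-02 -4.87755e+02
  8.16200e+00]
[ 6.00000e+01 -7.96500e+00 -5.98270e+01  5.90000e-02 -4.77832e+02
  6.92400e+00]
[ 7.00000e+01 -8.94700e+00 -6.98390e+01  6.90000e-02 -4.67897e+02
  5.78500e+00]
[ 8.00000e+01 -9.82900e+00 -7.98610e+01  7.90000e-02 -4.57951e+02
  4.74300e+00]
[ 9.00000e+01 -1.06130e+01 -8.98910e+01  8.90000e-02 -4.47996e+02
  3.80000e+00]
[ 1.00000e+02 -1.12970e+01 -9.99280e+01  9.90000e-02 -4.38032e+02
  2.95600e+00]
[ 1.10000e+02 -1.18820e+01 -1.09972e+02  1.09000e-01 -4.28060e+02
  2.21000e+00]
[ 1.20000e+02 -1.23680e+01 -1.20021e+02  1.19000e-01 -4.18081e+02
  1.56300e+00]
[ 1.30000e+02 -
[... 1228 characters left out ...]
2.79580e+02  1.78000e-01 -2.58117e+02
 -2.47000e-01]
[ 2.90000e+02  6.07000e-01 -2.89501e+02  1.78000e-01 -2.48117e+02
 -2.47000e-01]
[ 3.00000e+02  1.86100e+00 -2.99422e+02  1.78000e-01 -2.38117e+02
 -2.47000e-01]
[ 3.40000e+02  6.88000e+00 -3.39106e+02  1.78000e-01 -1.98117e+02
 -2.47000e-01]
[ 3.80000e+02  1.18990e+01 -3.78790e+02  1.78000e-01 -1.58117e+02
 -2.47000e-01]
[ 4.20000e+02  1.69170e+01 -4.18473e+02  1.78000e-01 -1.18117e+02
 -2.47000e-01]
[ 4.60000e+02  2.19360e+01 -4.58157e+02  1.78000e-01 -7.81170e+01
 -2.47000e-01]
[ 5.00000e+02  2.69540e+01 -4.97841e+02  1.78000e-01 -3.81170e+01
 -2.47000e-01]
[ 5.40000e+02  3.19730e+01 -5.37525e+02  1.78000e-01  1.88300e+00
 -2.47000e-01]
```

>>> play_rows(
  increments=[
    {"slide":[0,-0.004,0],"twist":0},
    {"slide":[-0.0015,-0.013,0],"twist":0.01},
    {"slide":[-0.003,-0.023,0],"twist":0.02},
    {"slide":[-0.0045,-0.033,0],"twist":0.03},
    {"slide":[-0.0055,-0.043,0],"twist":0.04},
  ],
)

```text
time_s: 3.9
tcp_pos: [471.1, 150.8, 46.6]
tool_rot: [-0.0, 0.711, 0.703, 0.0]
ft_force: [-0.2, 5.0, 2.5]
gripper_width: 0.703
grasp_force: 2.1
```

>>> play_rows(
  increments=[
    {"slide":[-0.001,-0.01,0],"twist":0.01},
    {"slide":[-0.002,-0.02,0],"twist":0.02},
    {"slide":[-0.003,-0.03,0],"twist":0.03},
    {"slide":[-0.004,-0.04,0],"twist":0.04},
    {"slide":[-0.005,-0.05,0],"twist":0.05},
  ],
)

```text
time_s: 4.53
tcp_pos: [465.9, 100.4, 46.3]
tool_rot: [-0.0, 0.693, 0.721, -0.0]
ft_force: [-0.1, 5.3, 3.6]
gripper_width: 0.703
grasp_force: 2.3
```

>>> play_rows(
  increments=[
    {"slide":[-0.0007,-0.01,0],"twist":0.01},
    {"slide":[-0.0013,-0.02,0],"twist":0.02},
    {"slide":[-0.0018,-0.03,0],"twist":0.03},
    {"slide":[-0.0022,-0.04,0],"twist":0.04},
    {"slide":[-0.0024,-0.05,0],"twist":0.05},
  ],
)

```text
time_s: 5.15
tcp_pos: [463.4, 50.3, 46.3]
tool_rot: [-0.0, 0.675, 0.738, -0.0]
ft_force: [-0.9, 4.4, 2.8]
gripper_width: 0.704
grasp_force: 2.4
```

>>> play_rows(
  increments=[
    {"slide":[-0.0003,-0.01,0],"twist":0.01},
    {"slide":[-0.0004,-0.02,0],"twist":0.02},
    {"slide":[-0.0005,-0.03,0],"twist":0.03},
    {"slide":[-0.0005,-0.04,0],"twist":0.038},
    {"slide":[0.0008,-0.05,0],"twist":0.038},
  ],
)

```text
time_s: 5.78
tcp_pos: [464.2, 0.2, 46.2]
tool_rot: [-0.0, 0.661, 0.751, -0.0]
ft_force: [-1.6, 3.8, 3.5]
gripper_width: 0.697
grasp_force: 2.1
```

Run:
```python
from h import *
a=save("top","top2.png"); b=save("side","side2.png"); s=get_state(); print(s["tcp_pos"],s["ft_force"])
a=cv2.resize(a[170:285,240:460],None,fx=3,fy=3,interpolation=cv2.INTER_CUBIC)
cv2.imwrite("pics/c2.png",a[:,:,::-1])
```

```text
[464.17775057  -1.39287113  45.93962677] [-0.0077955  -0.4403451   0.07571881]
```

View pics/c2.png

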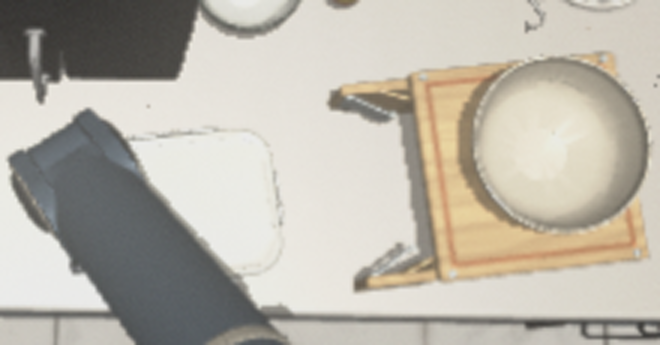

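The box's lid is now between crop (140,138) and (284,265), pointing into the mouth. The far edge runs (140,138)-(250,129) and the front edge (269,150)-(284,250).

Run:
```python
from h import *
px=lambda a:[[240+(x+.5)/3-.5,170+(y+.5)/3-.5] for x,y in a]
h1=-1.445;S=np.array([519.7,-455.9]); xh=np.array([np.cos(h1),np.sin(h1)]); yh=np.array([-xh[1],xh[0]])
rel=lambda P:np.c_[(P[:,:2]-S)@xh,(P[:,:2]-S)@yh].round(1)
print("box far edge, front edge (stand frame)",rel(ray("top",px([(145,138),(250,129),(269,150),(284,250)]),72)))
print("board front f/n, rear",rel(ray("top",px([(410,73),(439,280),(648,255),(611,53)]),102)))
print("cheek inner at z84",rel(ray("top",px([(350,94),(368,279)]),84)))
print("catch tips z77",rel(ray("top",px([(388,120),(403,245)]),77)))
a=cv2.imread("pics/side2.png")
cv2.imwrite("pics/s2.png",cv2.resize(a[100:260,250:440],None,fx=4,fy=3.75,interpolation=cv2.INTER_CUBIC))
```

```text
box far edge, front edge (stand frame) [[-380.2   75.5]
 [-268.3   73.5]
 [-251.1   48.9]
 [-249.1  -57.6]]
board front f/n, rear [[ -96.6  110.1]
 [ -99.  -107.8]
 [ 124.  -107.2]
 [ 123.   109.4]]
cheek inner at z84 [[-159.3   97.7]
 [-168.   -97.8]]
catch tips z77 [[-121.2   66.8]
 [-124.8  -66.5]]
```

View pics/s2.png

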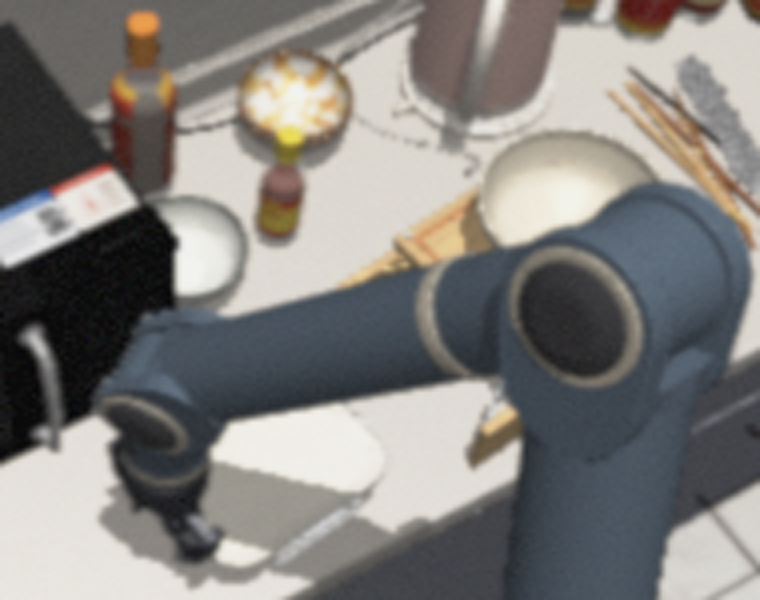

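The side view shows the gripper behind the box's rear end, with the bottle and bowls untouched. The box is centred on the stand axis within about 1 mm, and the yaw error is about 0. I'll push straight on.

>>> play_rows(
  increments=[
    {"slide":[0.0012,-0.01,0],"twist":0},
    {"slide":[0.0025,-0.02,0],"twist":0},
    {"slide":[0.0038,-0.03,0],"twist":0},
    {"slide":[0.005,-0.04,0],"twist":0},
    {"slide":[0.0063,-0.05,0],"twist":0},
  ],
)

```text
time_s: 6.5
tcp_pos: [470.7, -49.8, 46.3]
tool_rot: [-0.0, 0.661, 0.75, -0.0]
ft_force: [-0.3, 2.8, 0.2]
gripper_width: 0.702
grasp_force: 1.2
```

>>> play_rows(
  increments=[
    {"slide":[0.001,-0.008,0],"twist":0},
    {"slide":[0.002,-0.016,0],"twist":0},
    {"slide":[0.003,-0.024,0],"twist":0},
    {"slide":[0.004,-0.032,0],"twist":0},
    {"slide":[0.005,-0.04,0],"twist":0},
  ],
)

```text
time_s: 7.12
tcp_pos: [475.7, -89.5, 46.3]
tool_rot: [-0.0, 0.661, 0.751, -0.0]
ft_force: [-0.0, 2.2, -0.5]
gripper_width: 0.699
grasp_force: 1.2
```

>>> play_rows(
  increments=[
    {"slide":[0.0008,-0.006,0],"twist":0},
    {"slide":[0.0015,-0.012,0],"twist":0},
    {"slide":[0.0023,-0.018,0],"twist":0},
    {"slide":[0.003,-0.024,0],"twist":0},
    {"slide":[0.0038,-0.03,0],"twist":0},
  ],
)

```text
time_s: 7.75
tcp_pos: [479.8, -118.8, 46.4]
tool_rot: [-0.0, 0.661, 0.751, 0.001]
ft_force: [0.7, 3.9, -0.2]
gripper_width: 0.708
grasp_force: 1.9
```

Run:
```python
from h import *
a=save("top","top3.png"); s=get_state(); print(s["time_s"],s["tcp_pos"],s["ft_force"])
a=cv2.resize(a[170:285,270:470],None,fx=4,fy=4,interpolation=cv2.INTER_CUBIC)
cv2.imwrite("pics/c3.png",a[:,:,::-1])
```

```text
7.8 [ 480.07215661 -119.69158174   46.35939657] [0.41637091 2.29183385 1.28940848]
```

View pics/c3.png

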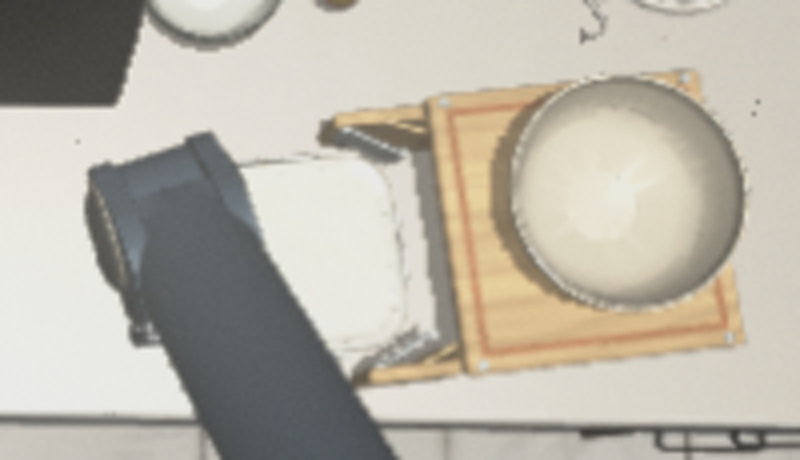

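The box's front is inside the lead-in and centred between the tongues, with the front edge at crop (395,180)-(405,330). I'll continue slowly and watch the forces.

>>> play_rows(
  increments=[
    {"slide":[0.0008,-0.006,0],"twist":0},
    {"slide":[0.0015,-0.012,0],"twist":0},
    {"slide":[0.0023,-0.018,0],"twist":0},
    {"slide":[0.003,-0.024,0],"twist":0},
    {"slide":[0.0038,-0.03,0],"twist":0},
  ],
)

```text
time_s: 8.43
tcp_pos: [483.4, -148.1, 46.4]
tool_rot: [-0.0, 0.66, 0.751, 0.001]
ft_force: [-0.2, 5.6, 0.1]
gripper_width: 0.701
grasp_force: 2.6
```

>>> play_rows(
  increments=[
    {"slide":[0.0008,-0.006,0],"twist":0},
    {"slide":[0.0015,-0.012,0],"twist":0},
    {"slide":[0.0023,-0.018,0],"twist":0},
    {"slide":[0.003,-0.024,0],"twist":0},
    {"slide":[0.0038,-0.03,0],"twist":0},
  ],
)

```text
time_s: 9.05
tcp_pos: [487.2, -177.9, 46.4]
tool_rot: [-0.0, 0.66, 0.751, 0.001]
ft_force: [0.1, 5.1, 0.5]
gripper_width: 0.698
grasp_force: 2.7
```

Run:
```python
from h import *
a=save("top","top4.png"); s=get_state(); print(s["time_s"],s["tcp_pos"],s["ft_force"],s["wrist_torque"])
a=cv2.resize(a[170:285,270:470],None,fx=4,fy=4,interpolation=cv2.INTER_CUBIC)
cv2.imwrite("pics/c4.png",a[:,:,::-1])
# stand shift vs initial: board region phase correlation (rear part)
g=lambda f:np.float32(cv2.cvtColor(cv2.imread("pics/"+f),cv2.COLOR_BGR2GRAY)[180:270,395:465])
print(cv2.phaseCorrelate(g("top3.png"),g("top4.png")),cv2.phaseCorrelate(g("top2.png"),g("top4.png")))
```

```text
9.1 [ 487.31354087 -179.0658473    46.38039459] [0.48106466 3.67399806 0.9576067 ] [ 0.95629092 -0.15265789  0.09663031]
((-0.01804027462700475, 0.035550391814538784), 1.0085861331150856) ((-0.019097021717904283, 0.04064311771283968), 1.0012608391267281)
```

>>> play_rows(
  increments=[
    {"slide":[0.0008,-0.006,0],"twist":0},
    {"slide":[0.0015,-0.012,0],"twist":0},
    {"slide":[0.0023,-0.018,0],"twist":0},
    {"slide":[0.003,-0.024,0],"twist":0},
    {"slide":[0.0038,-0.03,0],"twist":0},
  ],
)

```text
time_s: 9.72
tcp_pos: [490.9, -207.9, 46.4]
tool_rot: [-0.001, 0.66, 0.751, 0.0]
ft_force: [0.2, 6.5, 2.2]
gripper_width: 0.701
grasp_force: 2.8
```

>>> play_rows(
  increments=[
    {"slide":[0.0008,-0.006,0],"twist":0},
    {"slide":[0.0015,-0.012,0],"twist":0},
    {"slide":[0.0023,-0.018,0],"twist":0},
    {"slide":[0.003,-0.024,0],"twist":0},
    {"slide":[0.0038,-0.03,0],"twist":0},
  ],
)

```text
time_s: 10.35
tcp_pos: [494.7, -237.7, 46.4]
tool_rot: [-0.001, 0.66, 0.751, 0.0]
ft_force: [-0.6, 5.9, 2.0]
gripper_width: 0.699
grasp_force: 2.9
```

```bash
cat >> h.py <<'E'
def chk(n,ref="top2.png"):
    a=save("top",n); s=get_state(); print(s["time_s"],s["tcp_pos"].round(1) if hasattr(s["tcp_pos"],"round") else s["tcp_pos"],s["ft_force"])
    g=lambda f:np.float32(cv2.cvtColor(cv2.imread("pics/"+f),cv2.COLOR_BGR2GRAY)[180:245,420:465])
    print(cv2.phaseCorrelate(g(ref),g(n)))
    b=cv2.resize(a[170:285,270:470],None,fx=4,fy=4,interpolation=cv2.INTER_CUBIC); cv2.imwrite("pics/c_"+n,b[:,:,::-1])
E
python3 -c "
from h import *
chk('top5.png')"
```

```text
10.4 [ 494.8 -238.9   46.4] [0.74851281 4.71823298 1.05123308]
((0.49822455316070346, 0.027750643336737824), 1.0098202967349394)
```

View pics/c_top5.png

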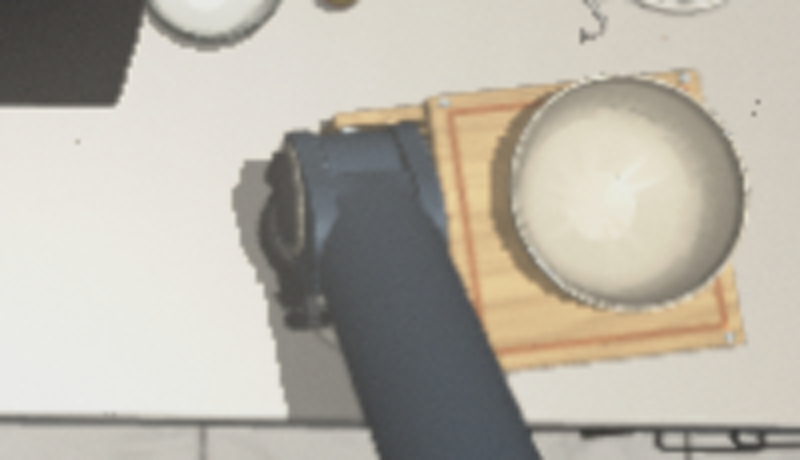

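The wrist now overhangs the board's front edge at crop (445,190), and the bowl's rim is at (510,190). Before going further I'll work out the bowl clearance and check that the stand hasn't shifted.

Run:
```python
from h import *
h1=-1.445;S=np.array([519.7,-455.9]); xh=np.array([np.cos(h1),np.sin(h1)]); yh=np.array([-xh[1],xh[0]])
rel=lambda P:np.c_[(P[:,:2]-S)@xh,(P[:,:2]-S)@yh].round(1)
px=lambda a:[[270+(x+.5)/4-.5,170+(y+.5)/4-.5] for x,y in a]
print("rim L,R,T,B",rel(ray("top",px([(510,200),(745,190),(620,74),(635,311)]),182)))
im=[cv2.imread(f"pics/top{i}.png") for i in (0,2,4,5)]
for (x0,y0,x1,y1) in [(436,182,450,196),(372,190,384,202),(448,248,462,262)]:
    t=im[0][y0:y1,x0:x1]
    for k in im[1:]:
        f=lambda a:cv2.resize(a,None,fx=8,fy=8,interpolation=cv2.INTER_CUBIC)
        r=cv2.matchTemplate(f(k[y0-4:y1+4,x0-4:x1+4]),f(t),cv2.TM_CCOEFF_NORMED); _,v,_,p=cv2.minMaxLoc(r); print((p[0]/8-4,p[1]/8-4),round(v,3),end=" ")
    print()
print(rel(np.array([[494.8,-238.9,46]])))
```

```text
rim L,R,T,B [[-67.8  11.4]
 [110.7  -0.2]
 [ 31.   97.1]
 [ 11.8 -79.9]]
(0.0, 0.0) 0.998 (0.0, 0.0) 0.997 (0.0, 0.0) 0.997 
(0.0, 0.0) 0.997 (0.0, 0.0) 0.995 (0.0, 0.0) 0.98 
(0.0, 0.0) 0.998 (0.0, 0.0) 0.998 (0.0, 0.0) 0.997 
[[-218.4    2.5]]
```

The stand is unmoved. With the flat pose the wrist would come within a few mm of the bowl rim (stand x = -68). For the last 103 mm I'll push with a finger back, with the tool turned 90°, which keeps the body about 46 mm farther back.

>>> play_rows(
  increments=[
    {"slide":[-0.0015,0.012,0],"twist":0},
    {"slide":[-0.004,0.032,0],"twist":0},
    {"slide":[-0.0095,0.055,0],"twist":-0.16},
    {"slide":[-0.0095,0.06,0],"twist":-0.33},
    {"slide":[-0.0095,0.06,0],"twist":-0.5},
  ],
)

```text
time_s: 11.02
tcp_pos: [484.8, -177.1, 46.5]
tool_rot: [0.0, 0.827, 0.563, -0.0]
ft_force: [-0.2, 0.8, 0.9]
gripper_width: 0.702
grasp_force: 0.0
```

>>> play_rows(
  fingers=1,
  increments=[
    {"slide":[0,0,-0.002],"twist":-0.18},
    {"slide":[0,0,-0.004],"twist":-0.36},
    {"slide":[0,0,-0.006],"twist":-0.54},
    {"slide":[0,0,-0.008],"twist":-0.72},
    {"slide":[0,0,-0.009],"twist":-0.9},
  ],
)

```text
time_s: 11.65
tcp_pos: [484.7, -177.8, 37.3]
tool_rot: [0.0, 0.989, 0.146, -0.0]
ft_force: [0.4, 0.4, 0.9]
gripper_width: 0.997
grasp_force: 0.0
```

>>> play_rows(
  increments=[
    {"slide":[0,0,0],"twist":-0.1},
    {"slide":[0,0,0],"twist":-0.171},
    {"slide":[0,0,0],"twist":-0.171},
  ],
)

```text
time_s: 12.02
tcp_pos: [484.9, -177.9, 37.5]
tool_rot: [0.0, 0.998, 0.064, -0.0]
ft_force: [1.3, 0.1, 0.5]
gripper_width: 0.997
grasp_force: 0.0
```

Run:
```python
from h import *
from scipy.spatial.transform import Rotation as Ro
chk("top6.png"); s=get_state(); print(Ro.from_quat(np.array(s["tool_rot"])[[1,2,3,0]]).as_matrix()[:,1],s["gripper_width"])
h1=-1.445;S=np.array([519.7,-455.9]); xh=np.array([np.cos(h1),np.sin(h1)]); yh=np.array([-xh[1],xh[0]])
p=np.array(s["tcp_pos"][:2]); print((p-S)@xh,(p-S)@yh,xh)
```

```text
12.075 [ 485.  -178.1   37.4] [ 0.52046921 -0.49005585  0.11212436]
((0.47880849190851293, 0.009626620194779889), 1.0088477738109636)
[ 1.28877909e-01 -9.91660445e-01  2.16209720e-04] 1.0009739377755296
-280.01175967618855 0.3972794329540861 [ 0.12546481 -0.99209807]
```

View pics/c_top6.png

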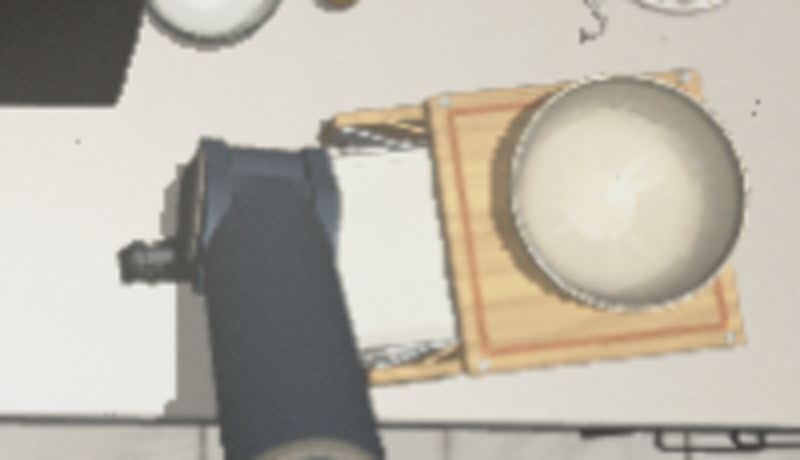

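The box is straight in the bay with both tongues pressed aside, and the gripper is turned and clear. I'll push it home.

>>> play_rows(
  increments=[
    {"slide":[0.0008,-0.006,0],"twist":0},
    {"slide":[0.0015,-0.012,0],"twist":0},
    {"slide":[0.0023,-0.018,0],"twist":0},
    {"slide":[0.003,-0.024,0],"twist":0},
    {"slide":[0.0038,-0.03,0],"twist":0},
  ],
)

```text
time_s: 12.7
tcp_pos: [489.1, -207.1, 37.3]
tool_rot: [-0.001, 0.998, 0.064, -0.0]
ft_force: [1.0, 6.2, 2.5]
gripper_width: 0.998
grasp_force: 3.1
```

>>> play_rows(
  increments=[
    {"slide":[0.0008,-0.006,0],"twist":0},
    {"slide":[0.0015,-0.012,0],"twist":0},
    {"slide":[0.0023,-0.018,0],"twist":0},
    {"slide":[0.003,-0.024,0],"twist":0},
    {"slide":[0.0038,-0.03,0],"twist":0},
  ],
)

```text
time_s: 13.32
tcp_pos: [493.0, -236.9, 37.3]
tool_rot: [-0.001, 0.998, 0.064, -0.0]
ft_force: [-0.0, 5.7, 2.8]
gripper_width: 1.0
grasp_force: 3.1
```

>>> play_rows(
  increments=[
    {"slide":[0.0008,-0.006,0],"twist":0},
    {"slide":[0.0015,-0.012,0],"twist":0},
    {"slide":[0.0023,-0.018,0],"twist":0},
    {"slide":[0.003,-0.024,0],"twist":0},
    {"slide":[0.0038,-0.03,0],"twist":0},
  ],
)

```text
time_s: 13.95
tcp_pos: [496.9, -266.7, 37.3]
tool_rot: [-0.002, 0.998, 0.064, -0.0]
ft_force: [-0.1, 6.1, 3.2]
gripper_width: 0.998
grasp_force: 3.2
```

```bash
cat >> h.py <<'E'
def shift(n):
    a=cv2.imread("pics/top0.png");k=cv2.imread("pics/"+n); f=lambda a:cv2.resize(a,None,fx=8,fy=8,interpolation=cv2.INTER_CUBIC)
    for (x0,y0,x1,y1) in [(436,182,450,196),(448,248,462,262),(412,195,462,240)]:
        r=cv2.matchTemplate(f(k[y0-4:y1+4,x0-4:x1+4]),f(a[y0:y1,x0:x1]),cv2.TM_CCOEFF_NORMED); _,v,_,p=cv2.minMaxLoc(r); print((p[0]/8-4,p[1]/8-4),round(v,3))
E
python3 -c "
from h import *
chk('top7.png');shift('top7.png')"
```

```text
14.0 [ 497.  -268.    37.3] [1.04244205 3.96611526 0.50908855]
((0.5039651085238646, -0.0012240538065384499), 1.0094122049249248)
(0.0, 0.0) 0.996
(0.0, 0.0) 0.997
(0.0, 0.0) 0.997
```

>>> play_rows(
  increments=[
    {"slide":[0.0005,-0.004,0],"twist":0},
    {"slide":[0.001,-0.008,0],"twist":0},
    {"slide":[0.0015,-0.012,0],"twist":0},
    {"slide":[0.002,-0.016,0],"twist":0},
    {"slide":[0.0025,-0.019,0],"twist":0},
  ],
)

```text
time_s: 14.62
tcp_pos: [499.2, -285.5, 37.2]
tool_rot: [-0.002, 0.998, 0.064, -0.0]
ft_force: [-2.9, 12.1, 7.8]
gripper_width: 1.002
grasp_force: 3.6
```

>>> play_rows(
  increments=[
    {"slide":[0.0002,-0.0015,0],"twist":0},
    {"slide":[0.0004,-0.003,0],"twist":0},
  ],
)

```text
time_s: 14.88
tcp_pos: [499.1, -285.4, 37.3]
tool_rot: [-0.004, 0.998, 0.065, -0.001]
ft_force: [-3.5, 15.6, 7.3]
gripper_width: 1.001
grasp_force: 3.3
```

>>> play_rows(
  increments=[
    {"slide":[0.0002,-0.0015,0],"twist":0},
    {"slide":[0.0004,-0.003,0],"twist":0},
  ],
)

```text
time_s: 15.12
tcp_pos: [499.1, -285.3, 37.1]
tool_rot: [-0.005, 0.998, 0.066, -0.002]
ft_force: [-5.2, 23.6, 10.9]
gripper_width: 0.998
grasp_force: 3.0
```

Run:
```python
from h import *
chk('top8.png');shift('top8.png'); s=get_state(); print(s["tcp_pos"],s["ft_force"],s["wrist_torque"])
save("side","side8.png")
```

```text
15.175 [ 499.1 -285.3   37.1] [-4.54664807 19.59423176  9.70961844]
((0.5006990981549038, 0.03180111941126995), 1.0039554219187041)
(0.0, 0.0) 0.995
(0.0, 0.0) 0.997
(0.0, 0.0) 0.997
[ 499.11330052 -285.25011655   37.12800445] [-4.54664807 19.59423176  9.70961844] [ 2.74351668  0.73560108 -0.18590834]
```

>>> play_rows(
  increments=[
    {"slide":[-0.0008,0.006,0],"twist":0},
    {"slide":[-0.002,0.016,0],"twist":0},
    {"slide":[-0.005,0.04,0],"twist":0},
    {"slide":[-0.01,0.08,0],"twist":0},
    {"slide":[-0.016,0.13,0],"twist":0},
  ],
)

```text
time_s: 15.85
tcp_pos: [484.0, -164.7, 37.5]
tool_rot: [0.001, 0.998, 0.062, 0.001]
ft_force: [0.7, 0.5, 0.4]
gripper_width: 0.998
grasp_force: 0.0
```

Run:
```python
from h import *
chk('top9.png');shift('top9.png'); s=get_state(); print(s["tcp_pos"],s["ft_force"],s["wrist_torque"])
# rectify lid plane z=74 in the stand frame, profile along x at several y
h1=-1.445;S=np.array([519.7,-455.9]); xh=np.array([np.cos(h1),np.sin(h1)]); yh=np.array([-xh[1],xh[0]])
im={k:cv2.imread(f"pics/top{k}.png").astype(np.float32) for k in (6,9)}
for z in (74,):
  for y in (50,0,-50):
    X=np.arange(-176,-80,4.); P=np.array([[*(S+x*xh+y*yh),z] for x in X]); q=proj("top",P).astype(np.float32)
    for k in im: 
        v=cv2.remap(im[k],q[:,0].copy(),q[:,1].copy(),cv2.INTER_LINEAR).reshape(len(X),3).mean(1); print(k,y,v.round(0).astype(int).tolist())
```

```text
15.9 [ 482.7 -155.8   37.3] [-1.53159646  6.65688663  0.08691235]
((0.5111402416993478, 0.01176837547398435), 1.0018725083198077)
(0.0, 0.0) 0.998
(0.0, 0.0) 0.997
(0.0, 0.0) 0.997
[ 482.71826046 -155.84800465   37.29141349] [-1.53159646  6.65688663  0.08691235] [ 0.44284629  0.14092203 -0.03338626]
6 50 [102, 140, 215, 229, 230, 229, 229, 230, 229, 229, 229, 230, 229, 229, 228, 228, 228, 228, 228, 225, 187, 138, 166, 193]
9 50 [221, 221, 221, 221, 221, 220, 220, 220, 219, 220, 218, 218, 207, 159, 136, 144, 190, 222, 224, 224, 187, 138, 166, 193]
6 0 [221, 230, 230, 230, 230, 230, 230, 230, 230, 230, 229, 229, 230, 230, 230, 230, 230, 230, 229, 226, 193, 136, 156, 184]
9 0 [223, 222, 222, 222, 222, 222, 221, 221, 221, 218, 182, 140, 151, 170, 174, 180, 213, 223, 225, 226, 195, 137, 156, 185]
6 -50 [176, 228, 230, 230, 230, 230, 230, 229, 230, 229, 229, 229, 229, 229, 229, 230, 231, 230, 230, 227, 192, 128, 161, 189]
9 -50 [225, 224, 224, 224, 223, 222, 223, 222, 222, 221, 222, 220, 194, 143, 134, 160, 214, 224, 226, 226, 192, 126, 161, 189]
```

The lid's rear edge is at about stand x = -114, roughly 10 mm short. The block was stiff and pushed the tool upward, which fits the open gripper's knuckle meeting the board edge rather than the box. The stand hasn't moved. I'll raise the tool about 11 mm to TCP z = 48: the tips reach about z 60, still below the lid edge, and the knuckles clear the board. Then I'll try again.

>>> play_rows(
  increments=[
    {"slide":[-0.001,0,0.011],"twist":0},
    {"slide":[0.002,-0.025,0.011],"twist":0},
    {"slide":[0.006,-0.055,0.011],"twist":0},
    {"slide":[0.01,-0.085,0.011],"twist":0},
    {"slide":[0.012,-0.105,0.011],"twist":0},
  ],
)

```text
time_s: 16.52
tcp_pos: [495.8, -272.8, 48.9]
tool_rot: [0.001, 0.998, 0.061, 0.0]
ft_force: [0.2, -0.1, 0.3]
gripper_width: 1.0
grasp_force: 0.0
```

>>> play_rows(
  increments=[
    {"slide":[0.0005,-0.004,0],"twist":0},
    {"slide":[0.001,-0.008,0],"twist":0},
    {"slide":[0.0015,-0.012,0],"twist":0},
    {"slide":[0.002,-0.016,0],"twist":0},
  ],
)

```text
time_s: 17.02
tcp_pos: [498.1, -284.3, 48.4]
tool_rot: [-0.0, 0.998, 0.064, -0.0]
ft_force: [-0.1, -0.1, -0.5]
gripper_width: 1.002
grasp_force: 0.0
```

>>> play_rows(
  increments=[
    {"slide":[0.0003,-0.002,0],"twist":0},
    {"slide":[0.0005,-0.004,0],"twist":0},
  ],
)

```text
time_s: 17.27
tcp_pos: [498.4, -286.1, 48.4]
tool_rot: [-0.002, 0.998, 0.064, -0.001]
ft_force: [-1.0, 7.8, 4.5]
gripper_width: 0.999
grasp_force: 3.9
```

>>> play_rows(
  increments=[
    {"slide":[0.0003,-0.002,0],"twist":0},
    {"slide":[0.0005,-0.004,0],"twist":0},
    {"slide":[0.0008,-0.006,0],"twist":0},
  ],
)

```text
time_s: 17.65
tcp_pos: [500.5, -293.2, 48.6]
tool_rot: [-0.001, 0.998, 0.065, 0.001]
ft_force: [2.0, 2.9, 0.7]
gripper_width: 1.002
grasp_force: 1.4
```

>>> play_rows(
  increments=[
    {"slide":[0.0003,-0.002,0],"twist":0},
    {"slide":[0.0005,-0.004,0],"twist":0},
  ],
)

```text
time_s: 17.9
tcp_pos: [499.4, -298.4, 48.3]
tool_rot: [-0.001, 0.998, 0.063, -0.0]
ft_force: [-1.3, 8.1, 4.9]
gripper_width: 1.001
grasp_force: 4.2
```

>>> play_rows(
  increments=[
    {"slide":[0.0002,-0.0015,0],"twist":0},
    {"slide":[0.0003,-0.0025,0],"twist":0},
    {"slide":[0.0003,-0.0025,0],"twist":0},
  ],
)

```text
time_s: 18.27
tcp_pos: [499.3, -298.4, 48.4]
tool_rot: [-0.002, 0.998, 0.064, -0.001]
ft_force: [-2.2, 9.5, 6.4]
gripper_width: 1.002
grasp_force: 5.4
```

Run:
```python
from h import *
chk('top10.png');shift('top10.png'); print(get_state()["grasp_force"])
```

```text
18.325 [ 499.3 -298.4   48.4] [-1.62369836 10.45012309  7.50163615]
((0.5171228291753245, 0.034155625013248425), 1.0013272557729556)
(0.0, 0.0) 0.997
(0.0, 0.0) 0.996
(0.0, 0.0) 0.997
5.3931972179270815
```

>>> play_rows(
  increments=[
    {"slide":[-0.0008,0.006,0],"twist":0},
    {"slide":[-0.003,0.022,0],"twist":0},
    {"slide":[-0.007,0.055,0],"twist":0},
    {"slide":[-0.013,0.1,0.02],"twist":0},
    {"slide":[-0.019,0.15,0.05],"twist":0},
  ],
)

```text
time_s: 18.95
tcp_pos: [479.9, -150.5, 98.1]
tool_rot: [0.0, 0.998, 0.063, -0.001]
ft_force: [1.5, 0.3, 0.3]
gripper_width: 1.002
grasp_force: 0.0
```

>>> play_rows(
  increments=[
    {"slide":[0,0.05,0.05],"twist":0},
    {"slide":[0,0.1,0.1],"twist":0},
    {"slide":[0,0.13,0.14],"twist":0},
    {"slide":[0,0.13,0.14],"twist":0},
    {"slide":[0,0.13,0.14],"twist":0},
  ],
)

```text
time_s: 19.58
tcp_pos: [480.5, -22.1, 237.9]
tool_rot: [0.001, 0.998, 0.063, -0.0]
ft_force: [0.1, -0.9, -0.7]
gripper_width: 0.996
grasp_force: 0.0
```

Run:
```python
from h import *
chk('top11.png');shift('top11.png')
h1=-1.445;S=np.array([519.7,-455.9]); xh=np.array([np.cos(h1),np.sin(h1)]); yh=np.array([-xh[1],xh[0]])
def prof(k,P):
    q=proj("top",P).astype(np.float32); im=cv2.imread(f"pics/top{k}.png").astype(np.float32)
    return cv2.remap(im,q[:,0].copy(),q[:,1].copy(),cv2.INTER_LINEAR).reshape(len(P),3).mean(1).round(0).astype(int).tolist()
for y in (50,-50):
    P=np.array([[*(S+x*xh+y*yh),74] for x in np.arange(-136,-84,3.)])
    for k in (9,11): print("lid",y,k,prof(k,P))
for x in (-118,-126):
  for sg in (1,-1):
    P=np.array([[*(S+x*xh+sg*y*yh),77] for y in np.arange(54,96,3.)])
    for k in (0,6,9,11): print("tip",x,sg,k,prof(k,P))
# bystander drift
a=cv2.imread("pics/top0.png");b=cv2.imread("pics/top11.png")
for n,(x0,y0,x1,y1) in dict(mug=(118,225,165,262),bottle=(345,145,372,175),bird=(305,140,345,185)).items(): print(n,cv2.absdiff(a,b)[y0:y1,x0:x1].mean())
```

```text
19.625 [480.  -22.8 237.1] [-0.3167447  -0.23297327  0.19402304]
((0.47969363530564735, 0.02238379838274085), 0.9980660345819261)
(0.0, 0.0) 0.996
(0.0, 0.0) 0.997
(0.0, 0.0) 0.998
lid 50 9 [218, 219, 217, 201, 159, 138, 137, 155, 190, 220, 224, 224, 224, 205, 146, 137, 166, 187]
lid 50 11 [217, 217, 216, 216, 217, 217, 213, 199, 168, 138, 134, 143, 176, 192, 151, 139, 165, 186]
lid -50 9 [222, 221, 210, 179, 143, 133, 139, 172, 214, 224, 224, 227, 226, 202, 152, 133, 161, 187]
lid -50 11 [220, 220, 220, 220, 220, 214, 194, 156, 138, 132, 135, 168, 203, 193, 148, 132, 160, 184]
tip -118 1 0 [207, 206, 205, 200, 179, 146, 162, 144, 113, 100, 97, 97, 100, 117]
tip -118 1 6 [228, 228, 228, 227, 225, 227, 223, 163, 162, 147, 120, 105, 104, 120]
tip -118 1 9 [133, 134, 139, 156, 192, 204, 174, 128, 135, 148, 129, 107, 103, 122]
tip -118 1 11 [215, 215, 215, 210, 189, 153, 171, 152, 117, 104, 102, 102, 104, 121]
tip -118 -1 0 [211, 211, 211, 211, 200, 184, 187, 186, 175, 144, 122, 111, 126, 150]
tip -118 -1 6 [230, 230, 229, 228, 226, 222, 221, 216, 184, 170, 140, 116, 132, 158]
tip -118 -
[... 206 characters left out ...]
05, 128, 130, 118, 104, 98, 96, 99]
tip -126 1 6 [229, 229, 229, 228, 219, 226, 223, 177, 154, 164, 151, 116, 103, 103]
tip -126 1 9 [192, 202, 213, 216, 216, 194, 142, 115, 115, 148, 152, 122, 106, 104]
tip -126 1 11 [216, 215, 214, 199, 141, 114, 112, 135, 135, 124, 110, 103, 102, 103]
tip -126 -1 0 [211, 210, 206, 188, 160, 153, 151, 182, 203, 183, 139, 122, 109, 121]
tip -126 -1 6 [229, 230, 229, 228, 226, 221, 218, 216, 193, 186, 169, 135, 112, 124]
tip -126 -1 9 [171, 186, 198, 213, 220, 219, 201, 151, 136, 149, 171, 142, 114, 124]
tip -126 -1 11 [220, 219, 214, 196, 168, 161, 160, 193, 213, 193, 147, 128, 115, 126]
mug 7.7582902050987155
bottle 8.646913580246913
bird 8.281851851851853
```

Both tongues are back to their rest profile, the lid moved in about 12 mm to the stop, and the stand and bowl are unmoved. The differences around the mug, bottle and other bowl are just a uniform brightness change.

```bash
python3 -c "
from h import *
print(close_job())"
```

```text
the job is handed in; nothing more can be done
None
```

The food box is home against the rear stop with both catches snapped in behind it. The stand and the bowl on it show no shift, the mug, bottle and other bowl were left alone, and I handed the job in at about 19.6 s. On the way the open gripper briefly pressed the stand's board edge with about 24 N, under the 40 N limit.

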